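# Spread a snap ring over an axle stub and hold it at its groove

## Task

Take the snap-ring pliers from their stand by squeezing the two handles fully, so that the ring on their tips is spread. Bring the ring over the bare axle stub, the one without a snap ring, and slide it down without forcing it until it lies level in line with the groove just above the roller's washer, leaving everything else alone. Finish holding it there: the program ends with the pliers still fully squeezed in the gripper and the ring spread round the groove, not let go and not leaning on the roller.

Things in the scene. Friction and masses are not known exactly. Their poses are not given: they have to be found in the camera images.
- pliers: Snap-ring pliers upright in the stand's fork, tips down, 0.22 kg, 161 mm tall, a dark steel ring hooked on the tips (it stays on). Origin: midway between the ring's lugs, in its mid-plane; z up along the pliers, y from handle to handle, x to the ring's centre. Pivot at z = 62 mm between bars 70 (y) x 14 x 10 mm that rest on the fork. Jaws end in pins flush with the ring's underside.
- ring_centre (a point): Centre of the snap ring, in its mid-plane: (20, 0, 0) mm in the pliers' frame, same axes. The ring lies flat beside the tips, 3 mm thick; spread, it is 36 mm in inside and 46 mm in outside diameter; relaxed, it is too narrow for the axle.
- handles (a point): Where to grip: midway between the handles, 129 mm above the ring's mid-plane, 67 above the pivot, 30 below the handles' tops; fingers close along the pliers' y, same axes. Each black handle is 12 mm deep (x), 8 thick (y), from z = 84 to 159 mm of the pliers. Over both outer faces here: about 48 mm relaxed (56 at the tops), 30 mm and parallel when fully squeezed.
- spread (a joint): Squeeze of the pliers in rad: 0 relaxed, 0.137 to 0.15 with the handles squeezed to their stop, which gives a little, and the ring fully spread. A spring resists with about 2 N per handle at first and 6 N at the stop, and reopens them when let go; squeezing harder than that only presses on the stop.
- stand: Fixed grey steel stand, origin at the centre of its underside on the 8 mm bed plate; its axes are those of the pliers at the start. Base 130 x 100 x 8 mm; an upright on its -x side carries two level prongs at y = +/-31 mm, 87 mm above its underside, lips 4 mm higher, under the pliers' cross bars. The pliers lift straight up; the ring hangs 30 mm above the stand's underside.
- axle: Fixed upright axle stub without a ring, origin at the centre of its underside, z up. Aluminium block 80 x 80 x 20 mm, black roller 54 mm diameter 24 high, steel washer 48 mm diameter 2 thick, then the bright axle, 30 mm diameter, chamfered end. Washer top at z = 46 mm, groove (27 mm diameter, 6 wide) from 46 to 52, axle end at 64 mm.
- groove (a point): On the axle's centre line, at the middle of the groove's width: 3 mm above the washer, 15 mm below the axle's end. The spread ring touches the washer when its mid-plane is about 1.3 mm below this point, so the groove can be found by feeling lightly for the washer and rising 1 to 2 mm.
- axle_top (a point): Centre of the bare axle's upper end face.
- fitted_axle: Fixed: the same block, roller and axle, but with its snap ring already seated in the groove. Not to be used. Origin as for the bare axle.
- sample_stand: Bystander, loose: black cube 40 mm with a thin wire and a small black tag on top, 123 mm tall. Origin: centre of its underside.
- spanner: Bystander, loose: steel spanner 150 mm long lying flat.
- spares: Bystander, loose: open grey bin 70 x 100 x 25 mm with spare rings. Origin: centre of its underside.
- blank: Bystander, loose: aluminium cylinder 40 mm diameter, 30 mm tall, upright. Origin: centre of its underside.

How it is judged:
On the way, in this order (a step that is already met when the one before it is completed fails the run):
1. the pliers are lifted out of the stand, squeezed, the ring fully spread (value of joint spread above 0.115 rad and height (world z) of ring_centre above 0.06 m and contact force between the fingers and pliers above 3 N), for 0.2 s.
2. the spread ring is over the end of the bare axle (value of joint spread above 0.115 rad and horizontal distance between ring_centre and axle_top below 0.006 m and z of ring_centre in the frame of axle_top between -0.012 and 0.06 m), for 0.05 s.
At the end, for the whole second after the job is handed in: Pliers still squeezed by the gripper (over 3 N, spread over 0.115 rad), ring round the bare axle (centre within 5 mm of its axis, mid-plane within 3 mm of mid-groove), pliers within 8 degrees of upright, at rest, leaning on the axle with less than 8 N (value of joint spread above 0.115 rad and horizontal distance between ring_centre and groove below 0.005 m and z of ring_centre in the frame of groove between -0.003 and 0.003 m and angle between pliers's own z axis and vertical below 0.14 rad and contact force between the fingers and pliers above 3 N and contact force between pliers and axle below 8 N and linear speed of pliers below 0.02 m/s); the arm keeps its last pose, push and grip.
It fails at once if the ring or pliers are forced against the axle (over 40 N) (contact force between pliers and axle above 40 N).
It fails at once if a bystander is moved by more than 20 mm (distance of any of sample_stand, spanner, spares, blank from where it was at the start of the episode above 0.02 m).
It fails at once if the fitted axle is struck (contact force between anything else and fitted_axle above 15 N).
It also fails if it takes over 38 s, if anything falls off the work surface, if the arm or the gripper's body presses on something with over 40 N, if the wrist force passes 120 N, or if a joint passes its speed limit or range.

## Robot

A 7-joint arm with a two-finger parallel gripper is mounted at the origin on the work surface. World frame = base frame: x ahead of the robot, y to its left, z up, the work surface at z = 0. Lengths are in m, angles in rad, forces in N, time in s.
With the tool pointing down it reaches from about 0.4 to 0.85 m from the base axis. Payload 10.4 kg.
Tool frame: the origin (TCP) lies between the finger pads; the fingertips stand ahead of it and the grasp point (between the pads) lies 3 mm ahead of it (r.tips_ahead is the z of the fingertips in the tool frame, in m); z points along the fingers, y is the line along which they close (so a half turn about z gives the same grasp; the last joint's range is limited). The gripper opens to 87 mm and grips with 3 to 60 N. Pads are 19 mm wide; open, the fingers measure 117 mm over their backs; the gripper's body (75 mm by 190 mm) begins 51 mm behind the grasp point.
Start: joints at [1.129, 0.332, -0.065, 1.46, 0.022, 1.35, -0.088], TCP at [0.254, -0.571, 0.245] pointing down, gripper open.
Joint ranges: [-2.6, 2.6], [-0.5, 2.12], [-1.47, 1.34], [0.16, 2.42], [-1.27, 4.41], [0.06, 2.06], [-2.6, 2.6]. Speed limits (rad/s): [2.22, 2.22, 2.79, 2.79, 3.14, 3.14, 3.14].

## Interface

Orientations are given as a unit quaternion [x, y, z, w].
In Python, from bench import telemetry, camera, get_calibration, r gives the robot as it stands.
- The arm moves only by the tool drive_tool, never from a script. Its argument "series" is one flat list of numbers, 7 for each row, row after row: the turn, a rotation vector about the tool's x, y, z in units of 5 degrees (1.0 is 5 degrees), then the shift along the tool's x, y, z in units of 40 mm (1.0 is 40 mm), then the opening, from -1 (shut) to 1 (fully open). A call has 1 to 10 rows; each row is the pose to reach, as a shift and turn from the pose commanded when the call began, along the tool's axes at that moment; what a row does not reach only later rows make up. A row lasts 1/12 s, in which the tool goes at most 41.7 mm and 7.16 degrees, less where a joint would pass 70% of its speed; a pose out of reach is approached as far as the arm can. A call with a gripper value outside its range is refused whole. The fingers move at their own pace and stop on an object; "grip_force" is the grip in N (left out, the last holds). Time passes only in rows, so rows that repeat a pose let the fingers close. It gives the time, the measured TCP pose, the force, the opening and the grip force at its end, in the units of the state.
- telemetry.read_state(): the state, without advancing time (a new reading comes with each control period).
- camera(name): name is "scene" or "side" or "wrist"; returns the picture (384x512x3 uint8, red, green, blue); there is no depth.
- get_calibration(name): a dict with "fovy" (degrees; the focal length in pixels is half the picture's height over the tangent of half this angle, whatever the lens; pixels are square), "cx", "cy" (the principal point, pixels), "dist" ([k1, k2, p1, p2, k3] as OpenCV has them; the pictures are not rectified), "xyz" and "rotation" of the camera in the world. Camera axes: x right, y up, looking along -z (the intrinsics and any distortion apply to the point x, -y, -z); pixel columns grow to the right and rows downward; lengths in m; the calibration is good to about 2 mm. A picture is of the moment at which its call begins: read the wrist's pose just before it. get_calibration takes no time and is no camera call; for the wrist camera it gives the pose at the moment of the call.
- r.close_job(): hands the job in; it is judged then, once.
The state is a dict: "time": time; "joint_positions": joint angles; "joint_vel": joint speeds; "joint_torque": joint torques, N m; "ee_pos": TCP position; "eef_rot": TCP orientation; "ft_force": force on the tool from outside, world axes, zero at the start; "torque": the same for the moment, N m; "width": finger opening in m; "grip_force": force on a finger pad.
Only numpy, scipy, OpenCV 4.12 (cv2) and the standard library are available. Lean on these libraries where they do the work, as an engineer would, in place of code of your own. Each camera call takes 0.05 s, during which the arm holds its last target. There are 200 camera calls.

## Working session

There is one attempt and no reset: what is moved stays moved. The work goes in short steps, Python scripts to look and compute and a tool call to move; the robot and the scene stay as the last step left them, time stands still between calls to the robot, and variables do not carry over. Pictures are saved under pics/ and viewed, at most 10 in all, crops included, and the job is handed in when it is done.

Besides the shell and the picture viewer there is one more tool, called after ">>>" by a JSON object that holds its "op" and its "data". drive_tool: Moves the arm, as the interface text tells. Its arguments: {"type":"object","properties":{"series":{"type":"array"},"grip_force":{"type":"number"}},"required":["series"]}

```bash
mkdir -p pics; ls
python3 - <<'E'
from bench import telemetry, camera, get_calibration, r
import cv2
s=telemetry.read_state()
print({k:s[k] for k in('time','ee_pos','eef_rot','width','grip_force','ft_force')}, r.tips_ahead)
for n in('scene','side','wrist'):
    print(n,get_calibration(n)); cv2.imwrite(f'pics/{n}0.png',camera(n)[:,:,::-1])
import numpy as np
a=[cv2.imread(f'pics/{n}0.png') for n in('scene','side')]
E
```

```text
pics
{'time': 0.0, 'ee_pos': array([ 0.2540221 , -0.57066842,  0.24376217]), 'eef_rot': array([ 9.78152818e-01,  2.07885927e-01, -1.71567749e-04, -6.90898457e-04]), 'width': 0.08668238571531321, 'grip_force': 0.0, 'ft_force': array([ 0.25715156,  0.76684047, -0.47132832])} 0.022
scene {'fovy': 56.0161728985748, 'cx': 261.72437872011847, 'cy': 189.89279962101125, 'dist': array([-0.01991111,  0.        ,  0.        ,  0.        ,  0.        ]), 'xyz': array([ 1.36998253, -0.07060102,  0.74472308]), 'rotation': array([0.3264166 , 0.28994908, 0.61445044, 0.65713955])}
side {'fovy': 52.5039240652864, 'cx': 259.9864424616584, 'cy': 191.25931678826808, 'dist': array([-0.05377765,  0.        ,  0.        ,  0.        ,  0.        ]), 'xyz': array([ 0.37517305, -0.61743849,  0.91874447]), 'rotation': array([ 0.32745998, -0.06428021, -0.17351867,  0.92656856])}
wrist {'fovy': 67.10932347548075, 'cx': 254.06769260695216, 'cy': 200.04333656301824, 'dist': array([-0.00199004,  0.        ,  0.        ,  0.        ,  0.        ]), 'xyz': array([ 0.33065218, -0.53774068,  0.38301704]), 'rotation': array([-0.12677999,  0.0830533 , -0.53862106,  0.82880416])}
```

View pics/scene0.png

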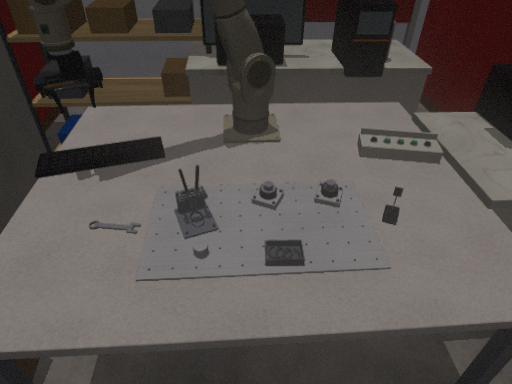

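View pics/side0.png

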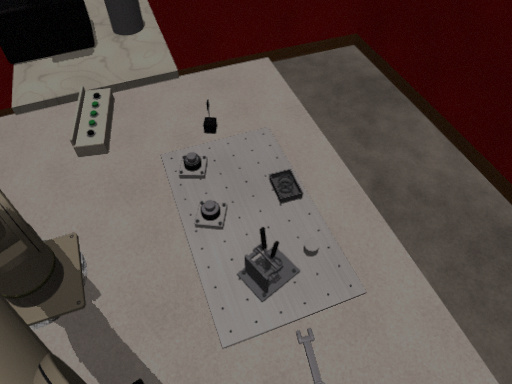

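The scene view shows the stand and pliers near (195,210), two axles at (268,192) and (330,192), the spanner at left, the blank at (201,249), the bin at (284,252) and the sample stand at (391,212). The side view shows the axles at (210,212) and (192,163), and the stand at (267,272). I'll enlarge both.

Run:
```python
import cv2,numpy as np
a=cv2.imread('pics/scene0.png');b=cv2.imread('pics/side0.png')
f=lambda i,x,y,w,h,s:cv2.resize(i[y:y+h,x:x+w],None,fx=s,fy=s,interpolation=cv2.INTER_CUBIC)
# top: scene pliers (160..250,155..245)x4, scene axles (245..355,170..210) ; bottom: side
A=f(a,160,160,80,80,5); B=f(b,230,220,80,80,5)
C=f(a,240,165,120,45,3.3333); D=f(b,170,145,70,90,3.3333)
out=np.zeros((600,800,3),np.uint8)
out[:400,:400]=A;out[:400,400:]=B;out[400:550,:400]=C
D=f(b,170,145,120,90,2.2222)[:200]; out[400:400+D.shape[0],500:500+D.shape[1]]=D
cv2.imwrite('pics/m1.png',out)
```

```text
(no output)
```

View pics/m1.png

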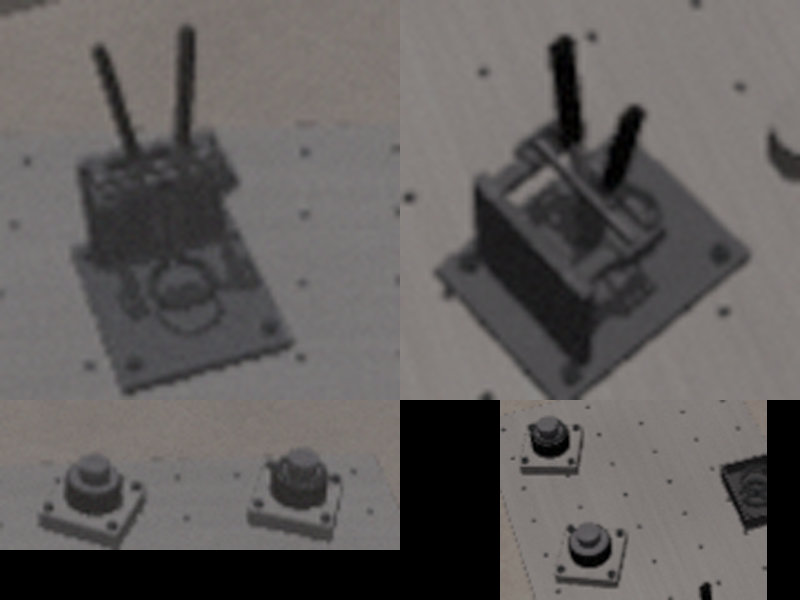

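```bash
cat > h.py <<'E'
import numpy as np, cv2
from scipy.spatial.transform import Rotation as R
from bench import telemetry, camera, get_calibration, r
def K(c): f=192/np.tan(np.radians(c['fovy']/2)); return np.array([[f,0,c['cx']],[0,f,c['cy']],[0,0,1]])
def ray(c,p):
    u=cv2.undistortPoints(np.array([[p]],float),K(c),c['dist'])[0,0]
    return c['xyz'],R.from_quat(c['rotation']).apply([u[0],-u[1],-1])
def plane(c,p,z): o,d=ray(c,p); return o+d*(z-o[2])/d[2]
def tri(c1,p1,c2,p2):
    o1,d1=ray(c1,p1);o2,d2=ray(c2,p2)
    s=np.linalg.lstsq(np.c_[d1,-d2],o2-o1,rcond=None)[0]
    a,b=o1+s[0]*d1,o2+s[1]*d2; return (a+b)/2,np.linalg.norm(a-b)
def proj(c,X):
    q=R.from_quat(c['rotation']).inv().apply(np.atleast_2d(X)-c['xyz'])*[1,-1,-1]
    return cv2.projectPoints(q.reshape(-1,1,3),np.zeros(3),np.zeros(3),K(c),c['dist'])[0][:,0]
E
python3 - <<'E'
from h import *
np.set_printoptions(precision=4,suppress=True)
s,d=get_calibration('scene'),get_calibration('side')
T1,T2=(179.8,169.4),(197.4,166);S1,S2=(262.6,228),(277.2,242)
for a,b in((T1,S1),(T2,S2),(T1,S2),(T2,S1)): print(*tri(s,a,d,b))
print('base scene',*[plane(s,p,.016) for p in((185.4,238),(218.4,228.4),(175,210))])
print('base side',*[plane(d,p,.016) for p in((300,271),(263,300),(237.4,274.4))])
print('ring',plane(s,(196.6,217),.038))
print('axle',plane(s,(268.2,183.9),.072),plane(d,(210.5,203.5),.072))
print('fitted',plane(s,(240+302/3.333,165+58/3.333),.072),plane(d,(170+50/2.222,145+25/2.222),.072))
print('blank',plane(s,(201,245),.038))
E
```

```text
[ 0.5644 -0.1987  0.2006] 0.041698946753008906
[ 0.5717 -0.1894  0.1866] 0.04573645129917337
[ 0.5754 -0.2162  0.1933] 0.0021195809538402904
[ 0.5597 -0.1708  0.1921] 0.0011066766901789281
base scene [ 0.6531 -0.2134  0.016 ] [ 0.6201 -0.1227  0.016 ] [ 0.5334 -0.255   0.016 ]
base side [ 0.6456 -0.2208  0.016 ] [ 0.5281 -0.2594  0.016 ] [ 0.4927 -0.1718  0.016 ]
ring [ 0.5925 -0.1844  0.038 ]
axle [0.4909 0.0306 0.072 ] [0.4871 0.0278 0.072 ]
fitted [0.493  0.2258 0.072 ] [0.488  0.2193 0.072 ]
blank [ 0.7028 -0.1659  0.038 ]
```

Handle tops triangulate to z ≈ 0.192 (0.197 expected), with a yaw of about 19.5°. The bare axle is at about (0.489, 0.029) and is the left one in the scene view. I'll go above the handles.

>>> {"op": "drive_tool", "data": {"series": [0, 0, 0.2, 2, -1, -0.7, 1, 0, 0, 0.4, 4, -2, -0.7, 1, 0, 0, 0.6, 6, -3, -0.7, 1, 0, 0, 0.9, 8, -4, -0.7, 1, 0, 0, 0.9, 10, -5, -0.7, 1, 0, 0, 0.9, 11, -5.45, -0.6, 1, 0, 0, 0.9, 11, -5.45, -0.6, 1, 0, 0, 0.9, 11, -5.45, -0.6, 1, 0, 0, 0.9, 11, -5.45, -0.6, 1, 0, 0, 0.9, 11, -5.45, -0.6, 1]}}

```text
time: 0.98
ee_pos: [0.5192, -0.2501, 0.2681]
eef_rot: [0.986, 0.169, -0.0, 0.0]
ft_force: [0.2, -1.5, 0.7]
width: 0.0875
grip_force: 0.0
```

>>> {"op": "drive_tool", "data": {"series": [0, 0, 0, 0, 0, 0, 1]}}

```text
time: 1.07
ee_pos: [0.5233, -0.2427, 0.2679]
eef_rot: [0.985, 0.175, 0.001, -0.002]
ft_force: [-0.3, 1.4, 0.5]
width: 0.087
grip_force: 0.0
```

Run:
```python
from h import *
s=telemetry.read_state();print(s['time'],s['ee_pos'],R.from_quat(s['eef_rot']).as_matrix().round(3))
print(get_calibration('wrist'))
cv2.imwrite('pics/w1.png',camera('wrist')[:,:,::-1])
```

```text
1.0667 [ 0.52331309 -0.24267638  0.26787286] [[ 0.939  0.345  0.002]
 [ 0.345 -0.939  0.004]
 [ 0.003 -0.003 -1.   ]]
{'fovy': 67.10932347548075, 'cx': 254.06769260695216, 'cy': 200.04333656301824, 'dist': array([-0.00199004,  0.        ,  0.        ,  0.        ,  0.        ]), 'xyz': array([ 0.60165443, -0.21524381,  0.40735288]), 'rotation': array([-0.12207265,  0.08698855, -0.56610244,  0.81059194])}
```

View pics/w1.png

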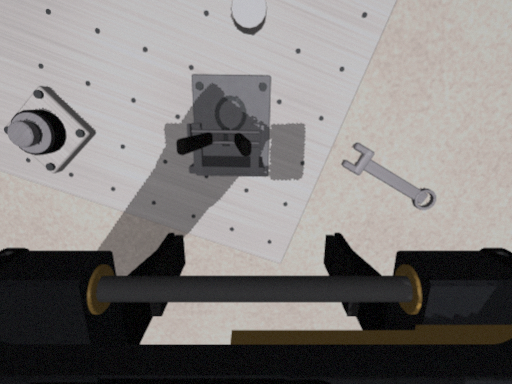

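The wrist view shows the handles' tops at about (183,147) and (246,150), the stand base corners at (192,75) and (270,75), and the bare axle's end at about (24,133). The move stopped short of its target.

Run:
```python
from h import *
np.set_printoptions(precision=4,suppress=True)
c={'fovy': 67.10932347548075, 'cx': 254.06769260695216, 'cy': 200.04333656301824, 'dist': np.array([-0.00199004,0,0,0,0]), 'xyz': np.array([ 0.60165443, -0.21524381,  0.40735288]), 'rotation': np.array([-0.12207265,  0.08698855, -0.56610244,  0.81059194])}
g=cv2.imread('pics/w1.png').max(2)
m=(g<30).astype(np.uint8); m[200:]=0;m[:,:160]=0;m[:,300:]=0
for k in cv2.findContours(m,0,2)[0]:
    if cv2.contourArea(k)>60: print(cv2.boundingRect(k),cv2.minAreaRect(k))
a,b=plane(c,(183,147),.197),plane(c,(246,150),.197)
print(a,b,(a+b)/2,np.linalg.norm(a-b),np.degrees(np.arctan2(*(b-a)[[0,1]])))
for p in((192,75),(270,75),(271,176)):print(plane(c,p,.016))
print('axle',plane(c,(24,133),.072))
P=c['xyz'];
```

```text
(235, 134, 16, 22) ((242.5, 144.5), (21.0, 15.0), 90.0)
(177, 133, 35, 21) ((194.39614868164062, 142.6192169189453), (14.559161186218262, 36.57331466674805), 74.74488067626953)
[ 0.5601 -0.1753  0.197 ] [ 0.5737 -0.2187  0.197 ] [ 0.5669 -0.197   0.197 ] 0.04543036176516598 162.578651027386
[ 0.6141 -0.1269  0.016 ]
[ 0.6476 -0.2184  0.016 ]
[ 0.5279 -0.266   0.016 ]
axle [0.4884 0.0225 0.072 ]
```

>>> {"op": "drive_tool", "data": {"series": [0, 0, 0, 0.7, -0.37, 0, 1, 0, 0, 0, 1.44, -0.74, 0, 1, 0, 0, 0, 1.44, -0.74, 0, 1, 0, 0, 0, 1.44, -0.74, 0, 1]}}

```text
time: 1.45
ee_pos: [0.5633, -0.2035, 0.2675]
eef_rot: [0.985, 0.171, -0.0, -0.0]
ft_force: [0.8, -0.9, 0.7]
width: 0.0872
grip_force: 0.0
```

Run:
```python
from h import *
np.set_printoptions(precision=4,suppress=True)
s=telemetry.read_state();print(s['time'],s['ee_pos'],R.from_quat(s['eef_rot']).as_matrix().round(3))
c=get_calibration('wrist');print(c['xyz'],c['rotation'])
im=camera('wrist')[:,:,::-1]
q=s['ee_pos'];M=R.from_quat(s['eef_rot']).as_matrix()
im=im.copy()
for a in(-.025,0,.025):
    p=proj(c,[*(q+a*M[:,1])[:2],.197])[0]; cv2.circle(im,tuple(int(v) for v in p),2,(0,0,255),-1)
cv2.imwrite('pics/w2.png',cv2.convertScaleAbs(im,alpha=1.5))
```

```text
1.45 [ 0.5633 -0.2035  0.2675] [[ 0.942  0.336 -0.001]
 [ 0.336 -0.942  0.001]
 [-0.    -0.001 -1.   ]]
[ 0.6423 -0.1763  0.4067] [-0.1238  0.0877 -0.5697  0.8077]
```

View pics/w2.png

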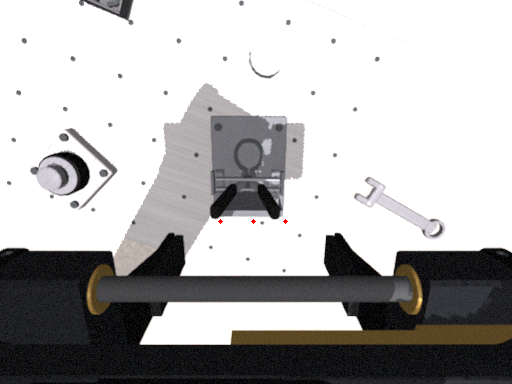

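The view shows the handle tops at about (217,211) and (274,211), the ring at (249,154), and the bare axle's end at (50,179).

Run:
```python
from h import *
np.set_printoptions(precision=4,suppress=True)
s=telemetry.read_state();c=get_calibration('wrist');M=R.from_quat(s['eef_rot']).as_matrix()
print(s['ee_pos'])
a,b=plane(c,(217,211),.197),plane(c,(274,211),.197)
m=(a+b)/2;print(a,b,m,np.linalg.norm(a-b),np.degrees(np.arctan2((b-a)[0],-(b-a)[1])))
print('ring',plane(c,(249,154),.038),'axle',plane(c,(50,179),.072))
print('units to mid',M.T@(m-s['ee_pos'])/.04)
for p in ((211,116),(287,116)):print(plane(c,p,.016))
```

```text
[ 0.5625 -0.2052  0.2676]
[ 0.5615 -0.1762  0.197 ] [ 0.5761 -0.2175  0.197 ] [ 0.5688 -0.1968  0.197 ] 0.04381453675541745 19.46283523704701
ring [ 0.5878 -0.1902  0.038 ] axle [0.4862 0.0237 0.072 ]
units to mid [ 0.219  -0.1448  1.765 ]
[ 0.6147 -0.1284  0.016 ]
[ 0.6475 -0.2213  0.016 ]
```

>>> {"op": "drive_tool", "data": {"series": [0, 0, 0, 0.2, -0.14, 0, 1, 0, 0, 0, 0.2, -0.14, 0, 1, 0, 0, 0, 0.2, -0.14, 0.5, 1, 0, 0, 0, 0.2, -0.14, 1, 1, 0, 0, 0, 0.2, -0.14, 1.5, 1, 0, 0, 0, 0.2, -0.14, 2, 1, 0, 0, 0, 0.2, -0.14, 2.4, 1, 0, 0, 0, 0.2, -0.14, 2.4, 1, 0, 0, 0, 0.2, -0.14, 2.4, 1]}}

```text
time: 2.25
ee_pos: [0.568, -0.1972, 0.1719]
eef_rot: [0.986, 0.169, -0.001, -0.0]
ft_force: [1.0, -0.3, 0.6]
width: 0.087
grip_force: 0.0
```

>>> {"op": "drive_tool", "data": {"series": [0, 0, 0, 0, 0, 0, 1, 0, 0, 0, 0, 0, 0, 1]}}

```text
time: 2.42
ee_pos: [0.5692, -0.1971, 0.1736]
eef_rot: [0.986, 0.169, 0.001, 0.001]
ft_force: [0.2, 0.1, -0.2]
width: 0.0869
grip_force: 0.0
```

Run:
```python
from h import *
np.set_printoptions(precision=4,suppress=True)
s=telemetry.read_state();print(s['time'],s['ee_pos'],R.from_quat(s['eef_rot']).as_matrix().round(3),s['ft_force'])
im=cv2.convertScaleAbs(camera('wrist')[:,:,::-1],alpha=1.7)
cv2.imwrite('pics/w3.png',im[130:330,120:400])
```

```text
2.4167 [ 0.5692 -0.1971  0.1736] [[ 0.943  0.333  0.002]
 [ 0.333 -0.943 -0.001]
 [ 0.002  0.001 -1.   ]] [ 0.1899  0.1353 -0.2391]
```

View pics/w3.png

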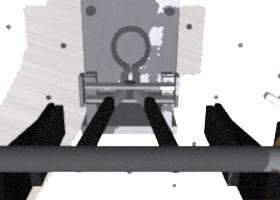

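The handles lie between the open fingers, roughly centred. I'll lower slightly and squeeze.

>>> {"op": "drive_tool", "data": {"series": [0, 0, 0, 0, 0, 0.07, 0.4, 0, 0, 0, 0, 0, 0.07, 0, 0, 0, 0, 0, 0, 0.07, -1, 0, 0, 0, 0, 0, 0.07, -1, 0, 0, 0, 0, 0, 0.07, -1, 0, 0, 0, 0, 0, 0.07, -1, 0, 0, 0, 0, 0, 0.07, -1, 0, 0, 0, 0, 0, 0.07, -1, 0, 0, 0, 0, 0, 0.07, -1, 0, 0, 0, 0, 0, 0.07, -1], "grip_force": 20}}

```text
time: 3.3
ee_pos: [0.5688, -0.1956, 0.1698]
eef_rot: [0.985, 0.17, 0.0, -0.001]
ft_force: [-1.9, 7.3, 9.0]
width: 0.0288
grip_force: 20.3
```

>>> {"op": "drive_tool", "data": {"series": [0, 0, 0, 0, 0, 0, -1, 0, 0, 0, 0, 0, 0, -1, 0, 0, 0, 0, 0, 0, -1, 0, 0, 0, 0, 0, 0, -1, 0, 0, 0, 0, 0, 0, -1, 0, 0, 0, 0, 0, 0, -1], "grip_force": 20}}

```text
time: 3.8
ee_pos: [0.5688, -0.1956, 0.1698]
eef_rot: [0.985, 0.17, 0.0, -0.0]
ft_force: [-2.1, 5.2, 6.4]
width: 0.0294
grip_force: 20.0
```

Fully squeezed (29.4 mm). I'll lift.

>>> {"op": "drive_tool", "data": {"series": [0, 0, 0, 0, 0, -0.1, -1, 0, 0, 0, 0, 0, -0.3, -1, 0, 0, 0, 0, 0, -0.6, -1, 0, 0, 0, 0, 0, -0.9, -1, 0, 0, 0, 0, 0, -1.2, -1, 0, 0, 0, 0, 0, -1.5, -1, 0, 0, 0, 0, 0, -1.8, -1, 0, 0, 0, 0, 0, -2, -1, 0, 0, 0, 0, 0, -2, -1, 0, 0, 0, 0, 0, -2, -1]}}

```text
time: 4.63
ee_pos: [0.5687, -0.1968, 0.2495]
eef_rot: [0.986, 0.169, 0.0, 0.0]
ft_force: [-0.4, -0.5, -2.5]
width: 0.0289
grip_force: 20.0
```

Run:
```python
from h import *
np.set_printoptions(precision=4,suppress=True)
s=telemetry.read_state();print(s['time'],s['ee_pos'],R.from_quat(s['eef_rot']).as_matrix().round(3),s['ft_force'],s['width'])
c=get_calibration('wrist');print(c['xyz'],c['rotation'])
A=camera('wrist');B=camera('side');C=camera('scene')
cv2.imwrite('pics/w4.png',A[:,:,::-1]);cv2.imwrite('pics/s4.png',B[:,:,::-1]);cv2.imwrite('pics/c4.png',C[:,:,::-1])
f=lambda i,x,y,w,h,k:cv2.convertScaleAbs(cv2.resize(i[y:y+h,x:x+w,::-1],(int(w*k),int(h*k)),interpolation=2),alpha=1.5)
o=np.zeros((600,800,3),np.uint8)
o[:,:450]=f(A,30,70,225,300,2)[:600]; o[:300,450:]=f(B,210,185,175,150,2);o[300:,450:]=f(C,140,120,175,150,2)
cv2.imwrite('pics/m4.png',o)
```

```text
4.6333 [ 0.5687 -0.1968  0.2495] [[ 0.943  0.334  0.001]
 [ 0.334 -0.943 -0.   ]
 [ 0.     0.001 -1.   ]] [-0.3754 -0.4614 -2.4919] 0.02894174628997853
[ 0.6475 -0.1696  0.3888] [-0.1237  0.0871 -0.5709  0.807 ]
```

View pics/m4.png

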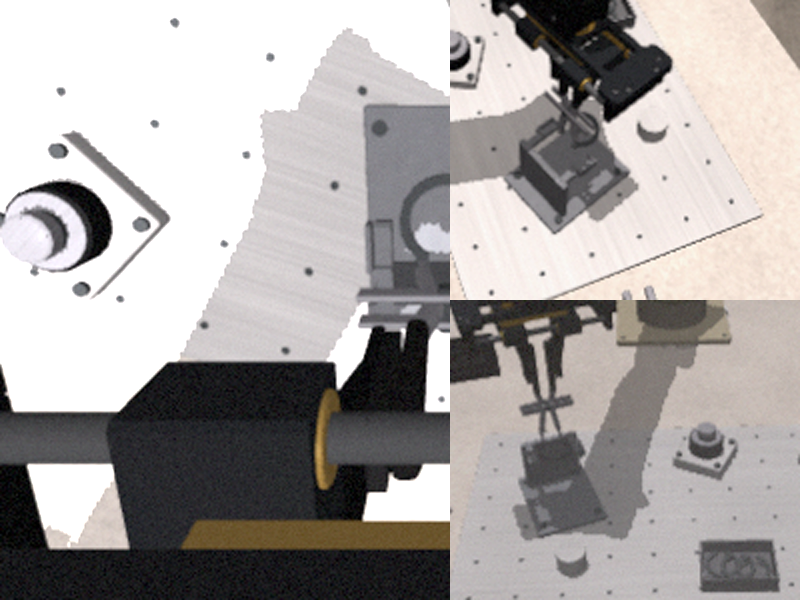

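Lifted: a 2.5 N load, with the pliers hanging upright in the side and scene insets. The axle at left has a bright washer and no ring, so it is the bare one. I'll go beside it.

>>> {"op": "drive_tool", "data": {"series": [0, 0, 0, 0, -0.2, 0, -1, 0, 0, 0, -0.1, -0.7, 0, -1, 0, 0, 0, -0.2, -1.3, 0, -1, 0, 0, 0, -0.2, -1.9, 0, -1, 0, 0, 0, -0.3, -2.5, 0, -1, 0, 0, 0, -0.4, -3.1, 0, -1, 0, 0, 0, -0.4, -3.6, 0, -1, 0, 0, 0, -0.5, -4.1, 0, -1, 0, 0, 0, -0.5, -4.4, 0, -1, 0, 0, 0, -0.5, -4.4, 0, -1]}}

```text
time: 5.62
ee_pos: [0.4902, -0.0345, 0.2493]
eef_rot: [0.985, 0.171, 0.0, -0.0]
ft_force: [0.6, 0.2, -1.6]
width: 0.029
grip_force: 20.0
```

>>> {"op": "drive_tool", "data": {"series": [0, 0, 0, 0, 0, 0, -1, 0, 0, 0, 0, 0, 0, -1]}}

```text
time: 5.78
ee_pos: [0.4912, -0.0384, 0.2491]
eef_rot: [0.986, 0.169, -0.0, 0.0]
ft_force: [1.3, -0.1, -3.6]
width: 0.0291
grip_force: 20.0
```

Run:
```python
from h import *
np.set_printoptions(precision=4,suppress=True)
s=telemetry.read_state();print(s['time'],s['ee_pos'],R.from_quat(s['eef_rot']).as_matrix().round(3),s['ft_force'],s['width'])
c=get_calibration('wrist');print(c['xyz'],c['rotation'])
A=camera('wrist');B=camera('side');C=camera('scene')
cv2.imwrite('pics/w5.png',A[:,:,::-1]);cv2.imwrite('pics/s5.png',B[:,:,::-1]);cv2.imwrite('pics/c5.png',C[:,:,::-1])
f=lambda i,x,y,w,h,k:cv2.convertScaleAbs(cv2.resize(i[y:y+h,x:x+w,::-1],(int(w*k),int(h*k)),interpolation=2),alpha=1.4)
o=np.zeros((600,800,3),np.uint8)
p=proj(c,[.487,.026,.072])[0];print(p)
o[:,:500]=f(A,90,70,250,300,2); o[:300,500:]=f(B,170,170,100,100,3);o[300:,500:]=f(C,200,120,100,100,3)
cv2.imwrite('pics/m5.png',o)
```

```text
5.7833 [ 0.4912 -0.0384  0.2491] [[ 0.943  0.333  0.   ]
 [ 0.333 -0.943 -0.   ]
 [-0.     0.    -1.   ]] [ 1.2859 -0.0913 -3.5911] 0.02910324611314331
[ 0.5701 -0.0113  0.3883] [-0.1239  0.0874 -0.5712  0.8067]
[197.379  171.4255]
```

View pics/m5.png

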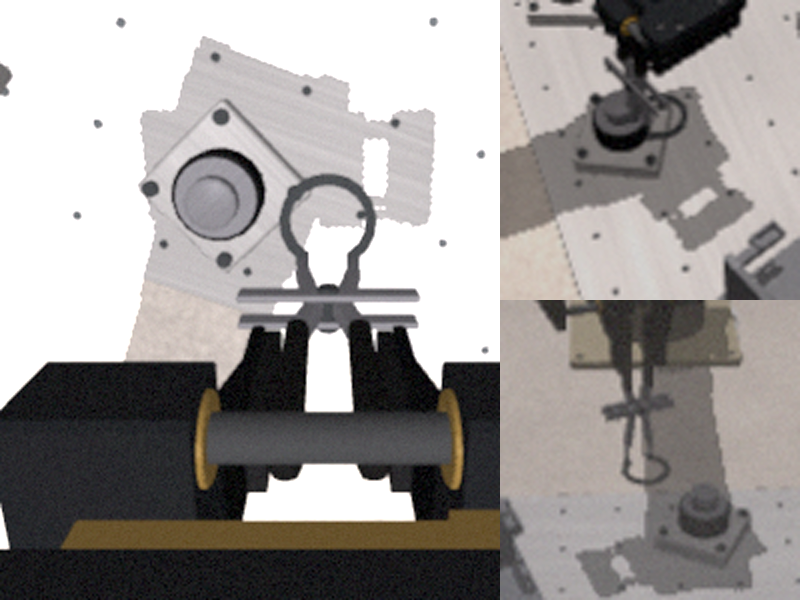

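The ring is clear at crop (328,221), full image about (254,180). The axle end is at crop (208,205), full image about (194,172), with the washer bright and the roller dark. I'll refine both with contours.

Run:
```python
from h import *
np.set_printoptions(precision=4,suppress=True)
s=telemetry.read_state();c=get_calibration('wrist');M=R.from_quat(s['eef_rot']).as_matrix()
print(s['ee_pos'],c['xyz'])
g=cv2.cvtColor(cv2.imread('pics/w5.png'),cv2.COLOR_BGR2GRAY)
print(g[165:180:2,166:228:2]); print(g[172,225:285])
m=(g<25).astype(np.uint8);m[:,:160]=0;m[:,235:]=0;m[:130]=0;m[210:]=0
cs,h=cv2.findContours(m,cv2.RETR_CCOMP,cv2.CHAIN_APPROX_NONE)
for k,hh in zip(cs,h[0]):
    if len(k)>40:
        e=cv2.fitEllipse(k);print('hole' if hh[3]>=0 else 'outer',e)
        z=.054
        print(plane(c,e[0],z))
C=lambda x,y,z:plane(c,(x,y),z)
# ring predicted from tool
q=s['ee_pos']+M@[.02,0,.132];print('ring pred',q,proj(c,q),'ring meas',C(254.3,180.5,.117),'axle',C(194,172.5,.072))
t=np.linspace(0,2*np.pi,9)[:-1]
print('pred ring outer px',proj(c,q+.023*np.c_[np.cos(t),np.sin(t),0*t]))
```

```text
[ 0.4912 -0.0384  0.249 ] [ 0.5702 -0.0114  0.3882]
[[ 57  55 148 150 147  56 112 110 113 103 108 109 112 113 117 123 125 120
  117 107  67  93 113 113 113 110  37  17  78 153 153]
 [ 67 118 150 147 148  44 111 115 105 106 107 110 109 111 114 119 117 118
  112 112  99  70 112 109 110 110  56  18 101 152 151]
 [147 146 144 146 148  43 117 112 104 104 110 108 108 114 112 116 116 113
  113 112 105  64 108 110 111 113  64  14 104 149 154]
 [135 145 147 146 146  92 108 110 104 109 108 109 108 105 112 111 109 109
  110 110 104  73 109 112 109 112  61   8 114 151 148]
 [137 136 143 147 147 121  84 110 103 109 110 108 111 109 108 106 110 107
  108 107 105  75 110 111 111 111  40  34 151 151 150]
 [141 133 142 145 147 147  67 109 105 105 109 106 109 110 107 110 106 108
  105 105 103  94 109 113 111 107  13  99 147 151 150]
 [140 142 136 136 147 147  92 102 109 103 108 106 105 104 107 104 108 107
  105 104  92 101 115 111 112  88  12 135 145 150 150]
 [139 140 140 140 135 144 135  66 112 108 101 105 105 107 107 104 106 107
  106 101 102 110 112 115 109  32  87 148 147 145 145]]
[151 149 147 150 151 140 106  57  53  59  58  80 116 126 117 136 147 146
 147 143 145 142 145 144 142 142 143 141 143 144 147 144 145 142 144 140
 144 142 143 147 147 144 146 146 144 122  72  57  53  56  58 107 147 143
 144 143 142 142 141 143]
outer ((194.45172119140625, 171.27349853515625), (46.39352035522461, 55.146331787109375), 44.39821243286133)
[0.4813 0.0315 0.054 ]
ring pred [ 0.51   -0.0317  0.117 ] [[253.2282 178.4758]] ring meas [ 0.5084 -0.0334  0.117 ] axle [0.4846 0.0293 0.072 ]
pred ring outer px [[261.3501 155.8659]
 [242.602  156.8902]
 [230.417  170.6485]
 [231.8516 188.4929]
 [245.4777 200.0524]
 [263.3896 199.1177]
 [275.6673 186.176 ]
 [275.0686 168.242 ]]
```

Run:
```python
from h import *
np.set_printoptions(precision=4,suppress=True)
s=telemetry.read_state();c=get_calibration('wrist');M=R.from_quat(s['eef_rot']).as_matrix()
g=cv2.cvtColor(cv2.imread('pics/w5.png'),cv2.COLOR_BGR2GRAY)
m=((g>78)&(g<131)).astype(np.uint8);m[:,:165]=0;m[:,225:]=0;m[:140]=0;m[195:]=0
m=cv2.morphologyEx(m,cv2.MORPH_OPEN,np.ones((3,3)))
n,l,st,ce=cv2.connectedComponentsWithStats(m);i=1+st[1:,4].argmax();print(st[i],ce[i])
k=max(cv2.findContours((l==i).astype(np.uint8),0,1)[0],key=cv2.contourArea)
h=cv2.convexHull(k);e=cv2.fitEllipse(h);print(e);W=plane(c,e[0],.054);print('washer',W)
t=np.linspace(0,2*np.pi,60)
for z,rad in((.054,.024),(.052,.027),(.072,.0135)):
    P=proj(c,W*[1,1,0]+np.c_[rad*np.cos(t),rad*np.sin(t),0*t+z]);print(z,P.min(0),P.max(0))
# ring: dark pixels
m=(g<85).astype(np.uint8);m[:150]=0;m[185:]=0;m[:,:228]=0;m[:,280:]=0
k=max(cv2.findContours(m,0,1)[0],key=cv2.contourArea)[:,0].astype(float)
print(k.min(0),k.max(0))
X=np.array([plane(c,p,.117) for p in k])
from scipy.optimize import least_squares
h=cv2.convexHull(X[:,:2].astype(np.float32))[:,0]
h=cv2.convexHull(k.astype(np.float32))[:,0]; h=h[h[:,1]<180]
X=np.array([plane(c,p,.117)[:2] for p in h])
f=least_squares(lambda v:np.hypot(*(X-v[:2]).T)-.023,[.51,-.032]);print('ring',f.x,np.sqrt(np.mean(f.fun**2)))
f2=least_squares(lambda v:np.hypot(*(X-v[:2]).T)-v[2],[.51,-.032,.023]);print(f2.x)
v=W.copy();v[:2]-=f.x;v[2]=0
print('shift units',M.T@v/.04, v)
im=cv2.imread('pics/w5.png')
```

```text
[ 177  149   41   40 1260] [197.1357 168.5849]
((197.26205444335938, 168.441162109375), (39.088279724121094, 41.5370979309082), 128.0147705078125)
washer [0.4856 0.0293 0.054 ]
0.054 [176.6922 147.7668] [217.7872 188.2491]
0.052 [174.5641 144.9126] [220.539  190.2209]
0.072 [182.0456 159.5085] [206.3959 183.4096]
[230. 157.] [277. 184.]
ring [ 0.5081 -0.0324] 0.0004420367757288122
[ 0.5085 -0.0322  0.0226]
shift units [-0.0178 -1.6414  0.0002] [-0.0225  0.0617  0.    ]
```

Washer and ring fit well (residual 0.4 mm), and the axle end check agrees. I'll shift over the axle by −1.64 along tool y and lower to just above its end.

>>> {"op": "drive_tool", "data": {"series": [0, 0, 0, 0, -0.2, 0, -1, 0, 0, 0, 0, -0.5, 0, -1, 0, 0, 0, 0, -0.9, 0, -1, 0, 0, 0, -0.02, -1.3, 0, -1, 0, 0, 0, -0.02, -1.55, 0, -1, 0, 0, 0, -0.02, -1.64, 0, -1, 0, 0, 0, -0.02, -1.64, 0.3, -1, 0, 0, 0, -0.02, -1.64, 0.6, -1, 0, 0, 0, -0.02, -1.64, 0.75, -1, 0, 0, 0, -0.02, -1.64, 0.75, -1]}}

```text
time: 6.77
ee_pos: [0.4676, 0.0238, 0.218]
eef_rot: [0.986, 0.169, -0.001, -0.0]
ft_force: [-0.3, -0.6, -1.6]
width: 0.0288
grip_force: 20.0
```

>>> {"op": "drive_tool", "data": {"series": [0, 0, 0, 0, 0, 0, -1, 0, 0, 0, 0, 0, 0, -1, 0, 0, 0, 0, 0, 0, -1]}}

```text
time: 7.02
ee_pos: [0.4687, 0.024, 0.2199]
eef_rot: [0.986, 0.169, 0.0, 0.0]
ft_force: [0.1, 0.2, -2.2]
width: 0.0287
grip_force: 20.0
```

Run:
```python
from h import *
np.set_printoptions(precision=4,suppress=True)
s=telemetry.read_state();print(s['time'],s['ee_pos'],s['ft_force'],s['width'])
c=get_calibration('wrist');M=R.from_quat(s['eef_rot']).as_matrix()
A=camera('wrist');B=camera('side');C=camera('scene')
cv2.imwrite('pics/w6.png',A[:,:,::-1]);cv2.imwrite('pics/s6.png',B[:,:,::-1]);cv2.imwrite('pics/c6.png',C[:,:,::-1])
f=lambda i,x,y,w,h,k:cv2.convertScaleAbs(cv2.resize(i[y:y+h,x:x+w,::-1],(int(w*k),int(h*k)),interpolation=2),alpha=1.5)
o=np.zeros((600,800,3),np.uint8)
o[:480,:480]=f(A,190,120,120,120,4); o[:300,500:]=f(B,180,170,60,60,5);o[300:,500:]=f(C,240,155,60,60,5)
cv2.imwrite('pics/m6.png',o)
g=cv2.cvtColor(A,cv2.COLOR_RGB2GRAY);print(g[172:182:3,220:290:2])
print('ring pred px',proj(c,s['ee_pos']+M@[.018,-.001,.132]))
```

```text
7.0167 [0.4687 0.024  0.2199] [ 0.1138  0.2149 -2.1777] 0.028734185959962466
[[145 146 148 145 147  37  56  57  71 110  98 102 107 109 112 113 117 115
  115 111 109 106 106 100  98  92  58  53  48 101 226 226 225 225 194]
 [144 145 147 147 148  47  57  57  97 113 101 103 108 108 107 111 110 111
  111 108 103 106 105 100 100 104  71  55  48 158 224 225 226 226 225]
 [145 148 144 146 147  62  57  65 111 112 104 107 103 108 110 109 109 109
  104 107 105 103 105 100 101 106  96  57  57 171 227 225 225 198 225]
 [126 140 145 147 145  68  55  63 109 108 102 101 107 106 110 104 104 104
  105 104 104 101 102 101 103 111  91  50  53 114 142 147 141 143 134]]
ring pred px [[252.1969 180.5293]]
```

View pics/m6.png

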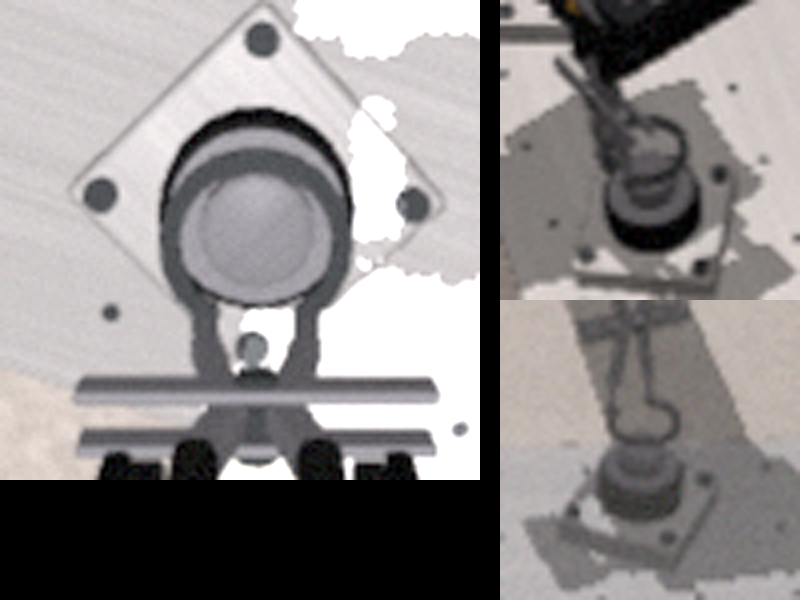

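The ring (crop centre about (256,244)) sits over the axle end (about (258,231)). I'll check the parallax numerically.

Run:
```python
from h import *
np.set_printoptions(precision=4,suppress=True)
s=telemetry.read_state();c=get_calibration('wrist');M=R.from_quat(s['eef_rot']).as_matrix();print(s['ee_pos'])
g=cv2.cvtColor(cv2.imread('pics/w6.png'),cv2.COLOR_BGR2GRAY)
cr=lambda P:(proj(c,P)-[190,120])*4
A=np.array([.4856,.0293,0]);t=np.linspace(0,2*np.pi,60)
for n,z,rad in(('roller',.052,.027),('washer',.054,.024),('end',.072,.015),('ring o',.0875,.023),('ring i',.0875,.018)):
    P=cr(A+np.c_[rad*np.cos(t),rad*np.sin(t),0*t+z]);print(n,P.min(0),P.max(0))
# ring outer fit
m=(g<85).astype(np.uint8)
cut=np.zeros_like(m);cut[150:192,226:282]=1
m=((g>42)&(g<84)).astype(np.uint8)*cut; m=cv2.morphologyEx(m,cv2.MORPH_OPEN,np.ones((3,3)))
k=max(cv2.findContours(m,0,1)[0],key=cv2.contourArea)
h=cv2.convexHull(k)[:,0].astype(float);h=h[h[:,1]<187]
X=np.array([plane(c,p,.0875)[:2] for p in h])
from scipy.optimize import least_squares
f=least_squares(lambda v:np.hypot(*(X-v[:2]).T)-.023,[.486,.029]);print('ring',f.x,np.sqrt(np.mean(f.fun**2)))
```

```text
[0.4685 0.024  0.2196]
roller [155.8305 110.9885] [355.9407 307.6378]
washer [166.4014 123.4982] [345.3582 299.2771]
end [196.6942 169.6278] [315.0691 285.4322]
ring o [160.3096 147.3254] [351.5043 333.6827]
ring i [181.0914 168.4926] [330.7014 314.3036]
ring [0.4859 0.0299] 0.00039584059949326607
```

Centred within 1 mm. I'll lower gently.

>>> {"op": "drive_tool", "data": {"series": [0, 0, 0, 0, 0, 0.1, -1, 0, 0, 0, 0, 0, 0.2, -1, 0, 0, 0, 0, 0, 0.3, -1, 0, 0, 0, 0, 0, 0.4, -1, 0, 0, 0, 0, 0, 0.5, -1, 0, 0, 0, 0, 0, 0.5, -1, 0, 0, 0, 0, 0, 0.5, -1]}}

```text
time: 7.75
ee_pos: [0.4681, 0.0241, 0.1989]
eef_rot: [0.986, 0.169, -0.0, -0.0]
ft_force: [0.2, -0.6, -2.5]
width: 0.0292
grip_force: 20.0
```

>>> {"op": "drive_tool", "data": {"series": [0, 0, 0, 0, 0, 0.05, -1, 0, 0, 0, 0, 0, 0.1, -1, 0, 0, 0, 0, 0, 0.15, -1, 0, 0, 0, 0, 0, 0.2, -1, 0, 0, 0, 0, 0, 0.2, -1, 0, 0, 0, 0, 0, 0.2, -1, 0, 0, 0, 0, 0, 0.2, -1]}}

```text
time: 8.33
ee_pos: [0.4683, 0.0241, 0.1913]
eef_rot: [0.986, 0.169, 0.0, 0.0]
ft_force: [-0.0, 0.0, -1.6]
width: 0.0287
grip_force: 20.0
```

>>> {"op": "drive_tool", "data": {"series": [0, 0, 0, 0, 0, 0.02, -1, 0, 0, 0, 0, 0, 0.05, -1, 0, 0, 0, 0, 0, 0.05, -1, 0, 0, 0, 0, 0, 0.05, -1]}}

```text
time: 8.67
ee_pos: [0.4683, 0.0241, 0.1892]
eef_rot: [0.986, 0.169, -0.0, 0.0]
ft_force: [0.1, 0.9, -2.5]
width: 0.0287
grip_force: 20.0
```

>>> {"op": "drive_tool", "data": {"series": [0, 0, 0, 0, 0, 0.02, -1, 0, 0, 0, 0, 0, 0.02, -1, 0, 0, 0, 0, 0, 0.02, -1]}}

```text
time: 8.92
ee_pos: [0.4683, 0.0241, 0.1884]
eef_rot: [0.986, 0.169, -0.0, 0.0]
ft_force: [1.0, 0.1, -1.8]
width: 0.0289
grip_force: 20.0
```

>>> {"op": "drive_tool", "data": {"series": [0, 0, 0, 0, 0, 0.015, -1, 0, 0, 0, 0, 0, 0.015, -1, 0, 0, 0, 0, 0, 0.015, -1]}}

```text
time: 9.17
ee_pos: [0.4683, 0.0241, 0.1878]
eef_rot: [0.986, 0.169, -0.0, 0.0]
ft_force: [-0.2, 0.3, -1.5]
width: 0.0289
grip_force: 20.0
```

Force noise is about ±1 N. I'll keep feeling downwards.

>>> {"op": "drive_tool", "data": {"series": [0, 0, 0, 0, 0, 0.015, -1, 0, 0, 0, 0, 0, 0.015, -1, 0, 0, 0, 0, 0, 0.015, -1]}}

```text
time: 9.42
ee_pos: [0.4684, 0.0241, 0.1875]
eef_rot: [0.986, 0.169, 0.0, 0.0]
ft_force: [-1.9, -0.0, 2.1]
width: 0.0293
grip_force: 20.0
```

>>> {"op": "drive_tool", "data": {"series": [0, 0, 0, 0, 0, 0.012, -1, 0, 0, 0, 0, 0, 0.012, -1, 0, 0, 0, 0, 0, 0.012, -1]}}

```text
time: 9.67
ee_pos: [0.4684, 0.0241, 0.1874]
eef_rot: [0.986, 0.169, 0.0, 0.0]
ft_force: [-4.3, -0.3, 7.3]
width: 0.0291
grip_force: 20.0
```

Washer felt at TCP z = 0.1876 (0.1877 expected). I'll rise about 1.5 mm.

>>> {"op": "drive_tool", "data": {"series": [0, 0, 0, 0, 0, -0.03, -1, 0, 0, 0, 0, 0, -0.055, -1, 0, 0, 0, 0, 0, -0.055, -1, 0, 0, 0, 0, 0, -0.055, -1, 0, 0, 0, 0, 0, -0.055, -1, 0, 0, 0, 0, 0, -0.055, -1]}}

```text
time: 10.17
ee_pos: [0.4682, 0.0241, 0.1888]
eef_rot: [0.986, 0.169, -0.0, -0.0]
ft_force: [0.3, 0.8, -2.4]
width: 0.0286
grip_force: 20.0
```

Run:
```python
from h import *
np.set_printoptions(precision=4,suppress=True)
s=telemetry.read_state();print(s['time'],s['ee_pos'],s['ft_force'],s['width'],s['joint_vel'].max())
A=camera('wrist');B=camera('side');C=camera('scene')
c=get_calibration('wrist')
f=lambda i,x,y,w,h,k:cv2.convertScaleAbs(cv2.resize(i[y:y+h,x:x+w,::-1],(int(w*k),int(h*k)),interpolation=2),alpha=1.5)
o=np.zeros((600,800,3),np.uint8)
o[:480,:480]=f(A,190,120,120,120,4); o[:300,500:]=f(B,180,170,60,60,5);o[300:,500:]=f(C,240,155,60,60,5)
cv2.imwrite('pics/m7.png',o)
t=np.linspace(0,2*np.pi,60)
for z,rad in((.072,.015),(.057,.023),(.057,.018)):
    P=(proj(c,np.array([.4856,.0293,0])+np.c_[rad*np.cos(t),rad*np.sin(t),0*t+z])-[190,120])*4;print(z,rad,P.min(0),P.max(0))
```

```text
10.1667 [0.4682 0.0241 0.1888] [ 0.3319  0.8188 -2.395 ] 0.028568576703820635 0.0008259922614682583
0.072 0.015 [190.6794 192.3388] [322.269  320.0695]
0.057 0.023 [160.7526 146.2034] [352.1804 332.8054]
0.057 0.018 [181.5587 167.4014] [331.3511 313.4036]
```

View pics/m7.png

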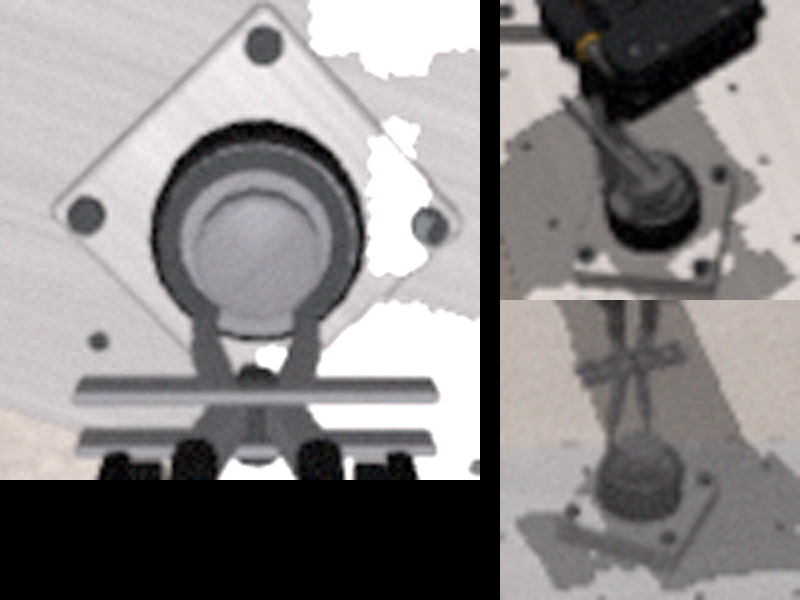

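The ring surrounds the axle near the washer. Its outer edges at crop x 160 to 352 match the prediction and the load is free, so I'll hand in.

```bash
python3 -c "
from bench import r
print(r.close_job())"
```

```text
the job is handed in; nothing more can be done
None
```

Job handed in, verdict not shown: the pliers are fully squeezed at 20 N, with the spread ring round the bare axle about 1.3 mm above where it touched the washer, and no load on the axle.

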